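# Hang the blue pail on the bench hook

## Task

Clear the carving bench: raise the blue pail's wire bail until it stands upright while the pail is still standing on the bench, then carry the pail by its bail to the stand and hang it with the bail over both prongs of the twin hook, level and at rest, and let go. Leave the red pail where it stands.

Things in the scene. Friction and masses are not known exactly. Their poses are not given: they have to be found in the camera images.
- pail_blue: Blue open pail, loose, 0.3-0.6 kg, 85 mm high, 100 mm across the rim. Origin: centre of its underside, z up. Its squarish wire bail (6 mm rod, 126 mm wide) pivots about the pail's y axis, 73 mm above the underside; the crown is 105 mm from the pivot. It swings almost freely and falls if let go leaning. At the start it lies nearly flat towards the pail's +x, on its stop, crown clear of the rim.
- pail_blue_grip (a point): Middle of the crown of the blue pail's bail, in a pale wooden roller 14 mm thick, 44 mm long along y. The roller spins freely on the rod, so a gripper pinching it can keep its orientation while the bail swings up. Beyond it the straight rod is bare to y = +-52 mm. z points from the pivot to the crown: nearly level when flat, straight up when raised; y is parallel to the pail's y.
- hook_seat (a point): Where the crown's middle comes to rest on the fixed steel stand's twin hook, 222 mm up. Two brass prongs, 8 mm thick, at y = +-37 mm, axes 7 mm below this point, free gap between, point to -x, flat for x = +-15 mm. Tips (x = -30 mm) rise 17 mm above this point; crossbar at x = +80, post at x = +100 mm. Bring the bail in from -x above the tips, rod along y (either way round), then lower.
- pail_red: Red pail of the same build and size, its own bail lying flat towards its +x: a bystander. Origin: centre of its underside. The red and the blue pail may stand in either place.

How it is judged (in metres and radians):
On the way:
1. the blue pail's bail is upright (within 20 degrees) while the pail stands upright on the bench (angle between pail_blue_grip's own z axis and vertical below 0.35 rad and height (world z) of pail_blue below 0.008 m and angle between pail_blue's own z axis and vertical below 0.15 rad), for 0.1 s.
At the end, for the whole second after the job is handed in: The blue pail hangs free by its bail from both prongs: the crown's middle within 25 mm along the prongs, 20 mm across them and about 10 mm in height of the hook seat; pail level within 10 degrees, bail upright within 14 degrees, at rest (under 30 mm/s); the red pail within 30 mm of where it stood (x of pail_blue_grip in the frame of hook_seat between -0.025 and 0.025 m and y of pail_blue_grip in the frame of hook_seat between -0.02 and 0.02 m and z of pail_blue_grip in the frame of hook_seat between -0.01 and 0.012 m and height (world z) of pail_blue above 0.025 m and angle between pail_blue's own z axis and vertical below 0.18 rad and angle between pail_blue_grip's own z axis and vertical below 0.25 rad and linear speed of pail_blue below 0.03 m/s and distance of pail_red from where it was at the start of the episode below 0.03 m); the robot touches nothing.
It fails at once if the red pail is moved more than 30 mm or tipped over (distance of pail_red from where it was at the start of the episode above 0.03 m or angle between pail_red's own z axis and vertical above 0.4 rad).
It also fails if it takes over 64 s, if anything falls off the work surface, if the arm or the gripper's body presses on something with over 40 N, if the wrist force passes 120 N, or if a joint passes its speed limit or range.

## Robot

A 6-joint arm with a two-finger parallel gripper is mounted at the origin on the work surface. World frame = base frame: x ahead of the robot, y to its left, z up, the work surface at z = 0. Lengths are in mm, angles in degrees, forces in N, time in s.
With the tool pointing down it reaches from about 250 to 775 mm from the base axis. Payload 4 kg.
Tool frame: the origin (TCP) lies at the very end of the fingers, on their centre line; the grasp point (between the pads) lies arm.tcp_to_grasp behind it (arm.tcp_to_grasp is the distance from the TCP to the grasp point, in mm); z points along the fingers, y is the line along which they close (so a half turn about z gives the same grasp; the last joint's range is limited). The gripper opens to 85 mm and grips with 20 to 120 N. Pads are 22 mm wide; open, the fingers measure 114 mm over their backs; the gripper's body (76 mm by 85 mm) begins 54 mm behind the grasp point. The pads swing forward as they close: fully open they stand 13 mm farther back than shut.
Start: joints at [-70.881, 4.996, 78.535, -0, 96.463, -5.907], TCP at [232.673, -498.382, 197.841] pointing down, gripper open.
Joint ranges: [-177.83, 177.83], [-43.37, 116.18], [15.69, 146.23], [-61.86, 241.86], [9.47, 152.12], [-147.06, 147.06]. Speed limits (degrees/s): [159.86, 159.86, 180, 180, 180, 180].

## Interface

Orientations are given as [roll, pitch, yaw] about the fixed x, y, z axes, in that order (R = Rz(yaw) Ry(pitch) Rx(roll)).
In Python, from bench import arm, grab_frame gives the robot as it stands.
- The arm moves only by the shell command python3 -m handwheel 'ROWS' [FORCE]. ROWS is JSON, a list of rows, each an object of numbers: "x", "y", "z": the shift along the tool's x, y, z in m; "wx", "wy", "wz": the turn, a rotation vector about the tool's x, y, z in rad; "hand": the opening, from 0 (shut) to 1 (fully open). In form: [{"x": .., "y": .., "z": .., "wx": .., "wy": .., "wz": .., "hand": ..}, ...]. A call has exactly 10 rows; each row is the pose to reach, as a shift and turn from the pose commanded when the call began, along the tool's axes at that moment; what a row does not reach only later rows make up. A row lasts 1/8 s, in which the tool goes at most 62.5 mm and 10.7 degrees, less where a joint would pass 70% of its speed; a pose out of reach is approached as far as the arm can. A call with a gripper value outside its range is refused whole. The fingers move at their own pace and stop on an object; FORCE is the grip in N (left out, the last holds). Time passes only in rows, so rows that repeat a pose let the fingers close, or fill a call up. It gives the time, the measured TCP pose, the force, the opening and the grip force at its end, in the units of the state.
- arm.observe(): the state, without advancing time (a new reading comes with each control period).
- grab_frame(name): name is "scene" or "top"; returns a dict with "pixels" (400x640x3 uint8, red, green, blue), "mtx" (3x3 intrinsics, pixels), "R" (3x3) and "t" (3): a world point X has camera coordinates R X + t. Camera axes: x right, y down, z forward; pixel columns grow to the right and rows downward; lengths in mm; the calibration is good to about 2 mm. A picture is of the moment at which its call begins. There is no depth.
- arm.sign_off(): hands the job in; it is judged then, once.
The state is a dict: "clock": time; "joints": joint angles; "joint_vel": joint speeds; "tau": joint torques, N m; "eef_pos": TCP position; "eef_rot": TCP orientation; "force": force on the tool from outside, world axes, zero at the start; "wrist_torque": the same for the moment, N m; "opening": opening from 0.0 (shut) to 1.0 (fully open); "gripper_force": force on a finger pad.
Only numpy, scipy, OpenCV 4.12 (cv2) and the standard library are available. Lean on these libraries where they do the work, as an engineer would, in place of code of your own. Each camera call takes 0.05 s, during which the arm holds its last target. There are 200 camera calls.

## Working session

There is one attempt and no reset: what is moved stays moved. The work goes in short steps, Python scripts to look and compute and a shell command to move; the robot and the scene stay as the last step left them, time stands still between calls to the robot, and variables do not carry over. Pictures are saved under pics/ and viewed, at most 10 in all, crops included, and the job is handed in when it is done.

```bash
mkdir -p pics; ls
python3 - <<'E'
from bench import arm, grab_frame
import cv2
print(arm.observe(), arm.tcp_to_grasp)
for n in("scene","top"):
    f=grab_frame(n); cv2.imwrite(f"pics/{n}0.png",f["pixels"][:,:,::-1]); print(n,f["mtx"].tolist(),f["R"].round(4).tolist(),f["t"].round(1).tolist())
E
```

```text
pics
{'clock': 0.0, 'joints': array([-7.08806779e+01,  5.04097160e+00,  7.86261297e+01, -6.64942941e-04,
        9.64641527e+01, -5.90485933e+00]), 'joint_vel': array([ 0.05748792,  0.10570899, -0.00965234, -0.12154287,  0.08811023,
       -0.03264153]), 'tau': array([-5.24441821e-04, -3.51870596e+01, -3.13276613e+01, -9.55592009e-05,
        1.08443954e-02,  2.49389655e-05]), 'eef_pos': array([ 232.46933964, -497.80739356,  196.60920216]), 'eef_rot': array([-1.79869374e+02, -1.28456099e-02,  2.50240927e+01]), 'force': array([-0.04866596, -0.03584775,  0.03672504]), 'wrist_torque': array([-0.02155936, -0.01471697,  0.06608046]), 'gripper_force': 0.0, 'opening': 1.0012559324338217} 18.700000000000003
scene [[446.1881156554231, 0.0, 317.5921463346318], [0.0, 446.1881156554231, 191.94979963706157], [0.0, 0.0, 1.0]] [[0.5429, 0.8396, -0.0156], [0.6872, -0.4549, -0.5665], [-0.4827, 0.2969, -0.8239]] [-266.3, -255.6, 1442.2]
top [[503.81381692162375, 0.0, 323.80228705243314], [0.0, 503.81381692162375, 198.1007801853128], [0.0, 0.0, 1.0]] [[0.0273, -0.9995, 0.0172], [-0.9937, -0.029, -0.1085], [0.1089, -0.0142, -0.9939]] [-11.0, 521.9, 1115.5]
```

View pics/top0.png

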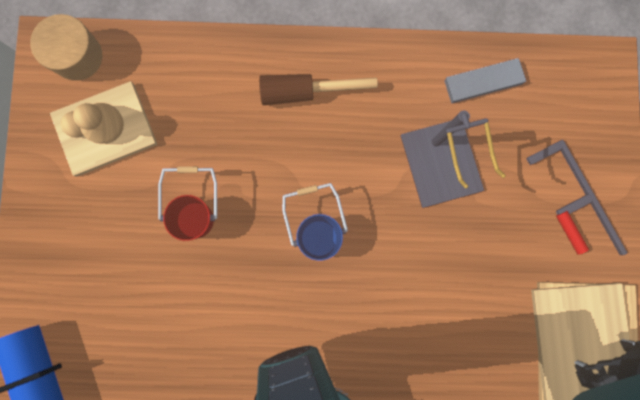

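View pics/scene0.png

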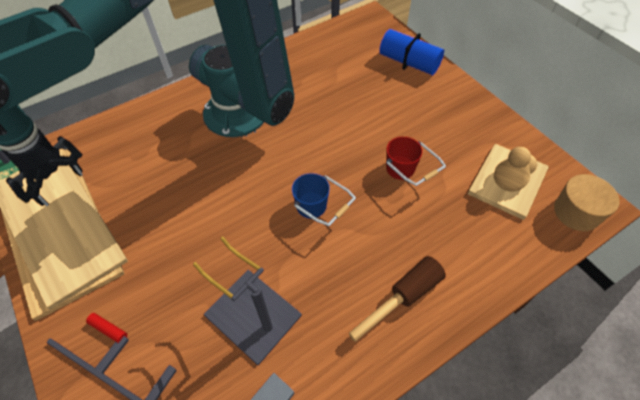

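The top view shows the blue pail at about (320,237) with its roller near (307,189), the red pail at (188,217), and the prong tips near (465,187) and (502,176). The scene view agrees: blue roller (341,210), prong tips (195,264) and (223,239). I'll enlarge both for pixel readings.

Run:
```python
import cv2,numpy as np
a=cv2.imread("pics/top0.png"); b=cv2.imread("pics/scene0.png")
def c(im,x,y,w,h): return cv2.resize(im[y:y+h,x:x+w],None,fx=4,fy=4,interpolation=cv2.INTER_CUBIC)
t=np.hstack([c(a,270,170,90,100),c(a,430,100,90,100)]); cv2.imwrite("pics/t1.png",t)
t=np.hstack([c(b,280,160,90,100),c(b,185,225,90,100)]); cv2.imwrite("pics/s1.png",t)
```

```text
(no output)
```

View pics/t1.png

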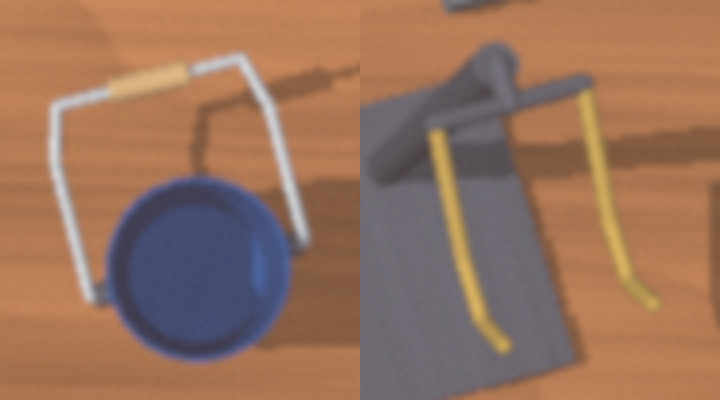

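View pics/s1.png

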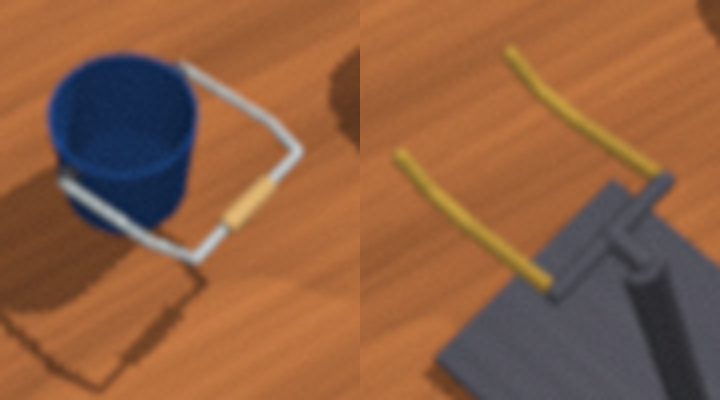

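The top crop shows the roller at crop (149,81), pivots (95,296) and (303,242), and both prongs. The scene crop shows the roller at (250,203), pivots (66,183) and (183,67), and the prongs. I'll triangulate these and check them against the given sizes.

```bash
cat > h.py <<'E'
import numpy as np,cv2
from bench import arm,grab_frame
T=dict(K=np.array([[503.81381692,0,323.80228705],[0,503.81381692,198.10078],[0,0,1]]))
def cams():
    return {n:(f["mtx"]@np.c_[f["R"],f["t"]],f["pixels"]) for n in("top","scene") for f in [grab_frame(n)]}
def tri(P1,p1,P2,p2):
    X=cv2.triangulatePoints(P1,P2,np.array(p1,float).reshape(2,1),np.array(p2,float).reshape(2,1)); return (X[:3]/X[3]).ravel()
def ray(P,p,z):  # point at height z on pixel ray
    A=np.array([P[0]-p[0]*P[2],P[1]-p[1]*P[2]]); return np.linalg.solve(A[:,:2],-A[:,2]*z-A[:,3])
E
python3 - <<'E'
from h import *
c=cams();Pt,Ps=c["top"][0],c["scene"][0]
f=lambda u,v,x,y:((u+.5)/4-.5+x,(v+.5)/4-.5+y)
L={"roller":((149,81),(250,203)),"cornL":((56,105),(299,150)),"cornR":((241,58),(197,260)),"pivL":((95,296),(183,67)),"pivR":((303,242),(66,183))}
for k,(a,b) in L.items(): print(k,tri(Pt,f(*a,270,170),Ps,f(*b,280,160)).round(1), "top@73",ray(Pt,f(*a,270,170),73).round(1))
H={"baseL":((77,128),(295,175)),"bendL":((118,318),(183,92)),"tipL":((145,347),(151,50)),"baseR":((225,90),(188,287)),"bendR":((265,278),(80,199)),"tipR":((295,303),(42,154))}
for k,(a,b) in H.items(): print(k,tri(Pt,f(*a,430,100),Ps,f(*b,185,225)).round(1))
print("rim",ray(Pt,f(198,268,270,170),85),"red floor approx",ray(Pt,(188,217),85))
E
```

```text
roller [534.5  43.7  79.1] top@73 [534.1  41.9]
cornL [519.6  93.1  80.2] top@73 [519.5  92.1]
cornR [549.   -6.2  75.5] top@73 [548.3  -8. ]
pivL [417.7  69.5  73.2] top@73 [416.4  67.4]
pivR [450.1 -42.6  67.3] top@73 [448.7 -44.3]
baseL [ 633.2 -226.8  234. ]
bendL [ 547.2 -251.8  209.8]
tipL [ 530.1 -257.1  234.6]
baseR [ 654.7 -297.5  232.1]
bendR [ 570.  -323.4  206.3]
tipR [ 553.1 -328.2  234.3]
rim [432.64299516  12.31914089] red floor approx [466.68683536 293.88535012]
```

The sizes check out: the pail-to-roller distance is 105, both yaws are about 16.5° and the tip spacing is 75. The pail is at about (433,13), the roller at (535,43,79) and the seat at about (570,-284,222). The tool needs yaw 106.5, which works at both places.

```bash
cat >> h.py <<'E'
from scipy.spatial.transform import Rotation as Ro
def go(x,y,z,yaw=None):
    s=arm.observe(); R=Ro.from_euler("xyz",s["eef_rot"],degrees=True)
    d=R.inv().apply(np.array([x,y,z])-s["eef_pos"])/1000
    print("at",s["eef_pos"].round(1),s["eef_rot"].round(1),"t",round(s["clock"],2),"shift",d.round(4), "turn",(R.inv()*Ro.from_euler("xyz",[180,0,106.5 if yaw is None else yaw],degrees=True)).as_rotvec().round(4))
E
python3 -c "
from h import *
go(533,43,150)"
```

```text
at [ 232.6 -498.   197.1] [-179.9   -0.    25. ] t 0.2 shift [ 0.5011 -0.3631  0.0476] turn [-1.000e-03 -1.100e-03 -1.422e+00]
```

```bash
python3 -m handwheel '[{"x":0.05,"y":-0.036,"z":0.0,"wz":-0.14,"hand":0.5},{"x":0.10,"y":-0.073,"z":0.0,"wz":-0.28,"hand":0.5},{"x":0.15,"y":-0.109,"z":0.01,"wz":-0.43,"hand":0.5},{"x":0.20,"y":-0.145,"z":0.01,"wz":-0.57,"hand":0.5},{"x":0.25,"y":-0.18,"z":0.02,"wz":-0.71,"hand":0.5},{"x":0.30,"y":-0.218,"z":0.02,"wz":-0.85,"hand":0.5},{"x":0.35,"y":-0.254,"z":0.03,"wz":-1.0,"hand":0.5},{"x":0.40,"y":-0.29,"z":0.03,"wz":-1.14,"hand":0.5},{"x":0.45,"y":-0.327,"z":0.04,"wz":-1.28,"hand":0.5},{"x":0.501,"y":-0.363,"z":0.048,"wz":-1.422,"hand":0.5}]' 40
python3 - <<'E'
from h import *
go(533.5,43,80)
c=cams(); s=arm.observe()
for n in c:
    p=c[n][0]@np.r_[s["eef_pos"],1]; print(n,p[:2]/p[2])
a=c["scene"][1][150:270,270:400,::-1]; cv2.imwrite("pics/s2.png",cv2.resize(a,None,fx=4,fy=4,interpolation=cv2.INTER_CUBIC))
E
```

```text
at [ 232.6 -498.   197.1] [-179.9   -0.    25. ] t 0.2 shift [ 0.5015 -0.3628  0.1176] turn [-1.000e-03 -1.100e-03 -1.422e+00]
top [586.75981708 348.34444457]
scene [ 71.87366514 200.2764958 ]$[0]: bad value
```

View pics/s2.png

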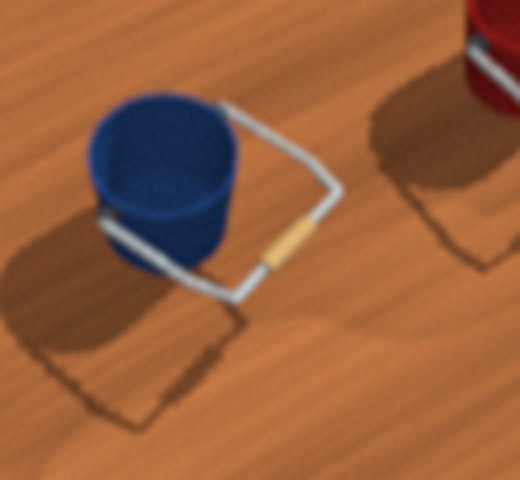

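The call was refused because the rows need every key, so nothing moved. The picture shows the bail untouched, with the roller at crop (291,243).

```bash
python3 -m handwheel '[{"x":0.05,"y":-0.036,"z":0.0,"wx":0,"wy":0,"wz":-0.14,"hand":0.5},{"x":0.10,"y":-0.073,"z":0.0,"wx":0,"wy":0,"wz":-0.28,"hand":0.5},{"x":0.15,"y":-0.109,"z":0.01,"wx":0,"wy":0,"wz":-0.43,"hand":0.5},{"x":0.20,"y":-0.145,"z":0.01,"wx":0,"wy":0,"wz":-0.57,"hand":0.5},{"x":0.25,"y":-0.18,"z":0.02,"wx":0,"wy":0,"wz":-0.71,"hand":0.5},{"x":0.30,"y":-0.218,"z":0.02,"wx":0,"wy":0,"wz":-0.85,"hand":0.5},{"x":0.35,"y":-0.254,"z":0.03,"wx":0,"wy":0,"wz":-1.0,"hand":0.5},{"x":0.40,"y":-0.29,"z":0.03,"wx":0,"wy":0,"wz":-1.14,"hand":0.5},{"x":0.45,"y":-0.327,"z":0.04,"wx":0,"wy":0,"wz":-1.28,"hand":0.5},{"x":0.501,"y":-0.363,"z":0.048,"wx":0,"wy":0,"wz":-1.422,"hand":0.5}]' 40
python3 - <<'E'
from h import *
c=cams(); go(533.5,43,80); s=arm.observe()
for n in c:
    p=c[n][0]@np.r_[s["eef_pos"],1]; print(n,p[:2]/p[2])
a=c["scene"][1][130:250,270:400,::-1]; cv2.imwrite("pics/s3.png",cv2.resize(a,None,fx=4,fy=4,interpolation=cv2.INTER_CUBIC))
E
```

```text
clock: 1.55
eef_pos: [533.3, 43.6, 149.8]
eef_rot: [180.0, 0.0, 106.8]
force: [1.1, -1.0, -0.2]
opening: 0.497
gripper_force: 0.0
at [533.5  47.  148. ] [-179.9   -0.2  107. ] t 1.65 shift [-0.004 -0.001  0.068] turn [-0.0013 -0.003   0.0087]
top [303.75763931 185.53489679]
scene [342.67457408 194.3340471 ]
```

View pics/s3.png

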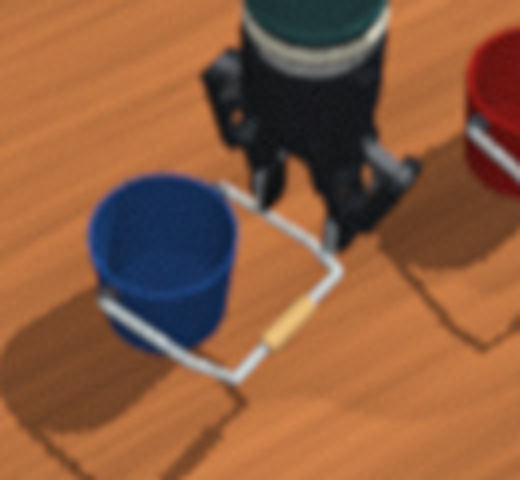

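The gripper is above the roller and lined up. Next I descend and pinch.

```bash
python3 -m handwheel '[{"x":0,"y":0,"z":0.02,"wx":0,"wy":0,"wz":0,"hand":0.5},{"x":0,"y":0,"z":0.045,"wx":0,"wy":0,"wz":0,"hand":0.5},{"x":0,"y":0,"z":0.07,"wx":0,"wy":0,"wz":0,"hand":0.5},{"x":0,"y":0,"z":0.09,"wx":0,"wy":0,"wz":0,"hand":0.5},{"x":0,"y":0,"z":0.09,"wx":0,"wy":0,"wz":0,"hand":0.5},{"x":0,"y":0,"z":0.09,"wx":0,"wy":0,"wz":0,"hand":0.3},{"x":0,"y":0,"z":0.09,"wx":0,"wy":0,"wz":0,"hand":0.1},{"x":0,"y":0,"z":0.09,"wx":0,"wy":0,"wz":0,"hand":0.0},{"x":0,"y":0,"z":0.09,"wx":0,"wy":0,"wz":0,"hand":0.0},{"x":0,"y":0,"z":0.09,"wx":0,"wy":0,"wz":0,"hand":0.0}]' 50
python3 - <<'E'
from h import *
c=cams(); go(432,13,156.5)
a=np.hstack([c["scene"][1][130:250,270:370,::-1],c["top"][1][150:270,260:360,::-1]]); cv2.imwrite("pics/s4.png",cv2.resize(a,None,fx=4,fy=4,interpolation=cv2.INTER_CUBIC))
E
```

```text
clock: 2.9
eef_pos: [532.6, 41.7, 60.0]
eef_rot: [180.0, 0.0, 106.5]
force: [-0.4, 0.3, -0.5]
opening: 0.001
gripper_force: 0.0
at [532.6  41.7  59.9] [180.    0.  106.5] t 3.0 shift [ 0.0011 -0.1046 -0.0966] turn [0.     0.0001 0.0001]
```

View pics/s4.png

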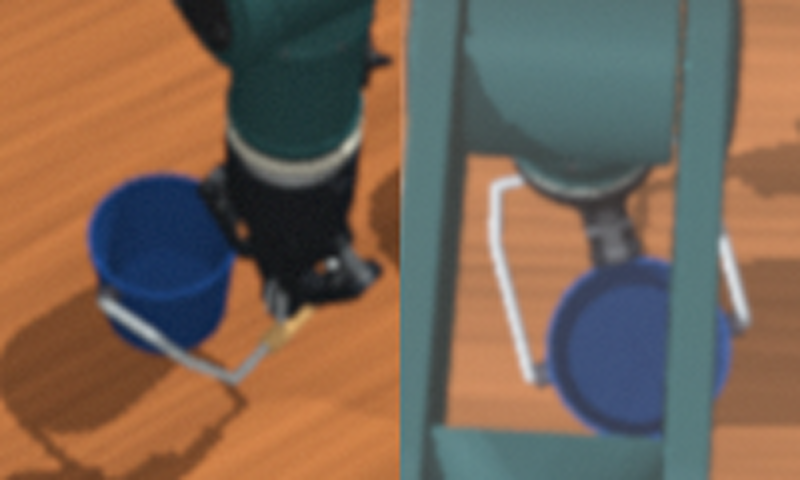

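Opening 0.001 means the pinch missed: the bail is still flat, with the scene-crop roller at about (290,328) and the finger ends just above it at (278,308). I'll project the TCP into the images and compare.

Run:
```python
from h import *
c=cams(); s=arm.observe(); print(s["opening"],s["eef_pos"],s["force"])
P=c["scene"][0]
for nm,X in dict(tcp=s["eef_pos"],grasp=s["eef_pos"]+[0,0,18.7],up60=s["eef_pos"]+[0,0,60],roller=[534.5,43.7,79],tip=[541.6,-292.6,239]).items():
    p=P@np.r_[X,1]; print(nm,(p[:2]/p[2]-[270,130])*4)
    p=c["top"][0]@np.r_[X,1]; print("   top",(p[:2]/p[2]-[260,150])*4+[400,0])
a=c["scene"][1][180:230,320:370,::-1]; cv2.imwrite("pics/s5.png",cv2.resize(a,None,fx=10,fy=10,interpolation=cv2.INTER_CUBIC))
```

```text
0.0009491594299859288 [532.58717679  41.6787856   59.87244514] [0.23471086 0.87341834 0.58057131]
tcp [278.93124405 337.19673639]
   top [588.14121322 165.23814661]
grasp [279.67699743 321.72109197]
   top [587.59626059 161.04305375]
up60 [281.39814459 286.00437604]
   top [586.32459061 151.25362729]
roller [284.03277271 322.00617756]
   top [583.97163522 157.34326142]
tip [-250.5677737  475.1910189]
   top [1298.43133014  120.25499562]
```

View pics/s5.png

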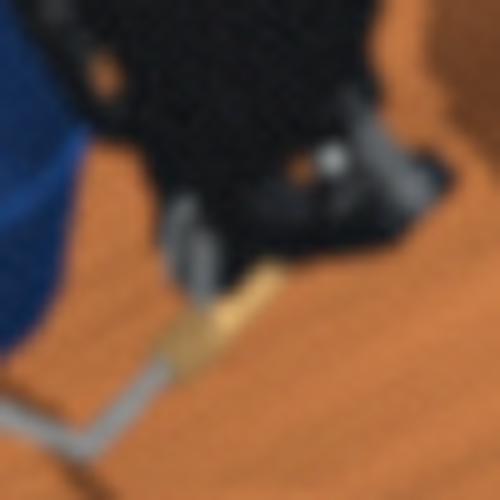

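The finger ends are visible at about z 78 where the state says 60, and they finish just at the roller. The tips look higher than assumed. I'll lift, open, and measure the tips by differencing against the first frame.

```bash
python3 -m handwheel '[{"x":0,"y":0,"z":-0.03,"wx":0,"wy":0,"wz":0,"hand":0.0},{"x":0,"y":0,"z":-0.06,"wx":0,"wy":0,"wz":0,"hand":0.0},{"x":0,"y":0.004,"z":-0.06,"wx":0,"wy":0,"wz":0,"hand":0.0},{"x":0,"y":0.004,"z":-0.06,"wx":0,"wy":0,"wz":0,"hand":0.0},{"x":0,"y":0.004,"z":-0.06,"wx":0,"wy":0,"wz":0,"hand":0.0},{"x":0,"y":0.004,"z":-0.06,"wx":0,"wy":0,"wz":0,"hand":0.0},{"x":0,"y":0.004,"z":-0.06,"wx":0,"wy":0,"wz":0,"hand":0.0},{"x":0,"y":0.004,"z":-0.06,"wx":0,"wy":0,"wz":0,"hand":0.0},{"x":0,"y":0.004,"z":-0.06,"wx":0,"wy":0,"wz":0,"hand":0.0},{"x":0,"y":0.004,"z":-0.06,"wx":0,"wy":0,"wz":0,"hand":0.0}]' 50
python3 - <<'E'
from h import *
c=cams(); s=arm.observe(); print(s["opening"],s["eef_pos"].round(1))
P,im=c["scene"]
for dz in (0,18.7,40): p=P@np.r_[s["eef_pos"]+[0,0,dz],1]; print(dz,(p[:2]/p[2]).round(1))
hsv=cv2.cvtColor(im,cv2.COLOR_RGB2HSV)
# roller mask and finger (unsaturated/dark) map
for r in range(176,218):
    print(r,"".join("y" if (18<=h<=26 and s_<170 and v>140) else "#" if s_<75 or v<50 else "." for h,s_,v in hsv[r,322:372].astype(int)))
E
```

```text
clock: 4.35
eef_pos: [536.5, 42.8, 120.0]
eef_rot: [180.0, 0.0, 106.5]
force: [0.3, 0.1, 0.4]
opening: 0.004
gripper_force: 0.0
0.0010570979959288135 [536.5  42.8 120. ]
0 [341.6 202.4]
18.7 [341.8 198.1]
40 [342.1 193.2]
176 ######################################............
177 ...##y#################################...........
178 ....#y#################################...........
179 ....#####################################.........
180 ....##...######################....#######........
181 .....#....###################.......##########....
182 ......#....##################.......##########....
183 ......#......################......############...
184 ......#........##############....#############....
185 .......#........##############################....
186 .......#........#############################.....
187 .......#........############################......
188 .......#........##########################........
189 .......#........#########################.........
190 .......#........#######################...........
191 ................###################..............
[... 731 characters left out ...]
.............yy.#.......................
206 ....#.................yyyy........................
207 .....................yyyy.........................
208 ...#................yyyyy.........................
209 ...#...............yyyyy..........................
210 ..#...............yyyyy...........................
211 ..#..............yyyyy............................
212 .#..............yyyyy.............................
213 #..............yyyyy..............................
214 ...............yyyy...............................
215 ...............yyy................................
216 ............###...................................
217 ............###...................................
```

The shut tips show at row 197, where the TCP projects to row 202. So the real finger ends sit about 20 mm behind the reported TCP, and the roller is at (342,210) as measured. I'll go 20 mm deeper: even if the reading is right, the fingers and body stay clear of the bench and rim.

```bash
python3 -m handwheel '[{"x":0,"y":0,"z":0.0,"wx":0,"wy":0,"wz":0,"hand":0.5},{"x":0,"y":0,"z":0.0,"wx":0,"wy":0,"wz":0,"hand":0.5},{"x":0,"y":0,"z":0.0,"wx":0,"wy":0,"wz":0,"hand":0.5},{"x":0,"y":0,"z":0.02,"wx":0,"wy":0,"wz":0,"hand":0.5},{"x":0,"y":0,"z":0.04,"wx":0,"wy":0,"wz":0,"hand":0.5},{"x":0,"y":0,"z":0.06,"wx":0,"wy":0,"wz":0,"hand":0.5},{"x":0,"y":0,"z":0.08,"wx":0,"wy":0,"wz":0,"hand":0.5},{"x":0,"y":0,"z":0.08,"wx":0,"wy":0,"wz":0,"hand":0.5},{"x":0,"y":0,"z":0.08,"wx":0,"wy":0,"wz":0,"hand":0.5},{"x":0,"y":0,"z":0.08,"wx":0,"wy":0,"wz":0,"hand":0.5}]' 50; python3 -m handwheel '[{"x":0,"y":0,"z":0,"wx":0,"wy":0,"wz":0,"hand":0.3},{"x":0,"y":0,"z":0,"wx":0,"wy":0,"wz":0,"hand":0.2},{"x":0,"y":0,"z":0,"wx":0,"wy":0,"wz":0,"hand":0.1},{"x":0,"y":0,"z":0,"wx":0,"wy":0,"wz":0,"hand":0.0},{"x":0,"y":0,"z":0,"wx":0,"wy":0,"wz":0,"hand":0.0},{"x":0,"y":0,"z":0,"wx":0,"wy":0,"wz":0,"hand":0.0},{"x":0,"y":0,"z":0,"wx":0,"wy":0,"wz":0,"hand":0.0},{"x":0,"y":0,"z":0,"wx":0,"wy":0,"wz":0,"hand":0.0},{"x":0,"y":0,"z":0,"wx":0,"wy":0,"wz":0,"hand":0.0},{"x":0,"y":0,"z":0,"wx":0,"wy":0,"wz":0,"hand":0.0}]' 50
python3 - <<'E'
from h import *
c=cams(); go(432,13,140)
P,im=c["scene"]; hsv=cv2.cvtColor(im,cv2.COLOR_RGB2HSV)
for r in range(186,226):
    print(r,"".join("y" if (18<=h<=26 and s_<170 and v>110) else "#" if s_<75 or v<50 else "." for h,s_,v in hsv[r,322:372].astype(int)))
E
```

```text
clock: 5.7
eef_pos: [537.4, 42.8, 41.3]
eef_rot: [179.9, 0.1, 106.5]
force: [-0.1, 1.0, 0.6]
opening: 0.499
gripper_force: 0.0
clock: 6.95
eef_pos: [536.7, 42.8, 40.1]
eef_rot: [180.0, 0.0, 106.5]
force: [0.6, 0.0, 2.7]
opening: 0.141
gripper_force: 48.9
at [536.7  42.8  40.1] [180.    0.  106.5] t 7.05 shift [ 0.0011 -0.1088 -0.1   ] turn [0.0005 0.0002 0.    ]
186 ####################################..............
187 .###################################..............
188 .###################################..............
189 ..######..#########################...............
190 ..#####...#########################...............
191 ...####....########################...............
192 ....###....#########################..............
193 ....###....#########################..............
194 .....###.###########################..............
195 ......##############################..............
196 ......###############################.............
197 ......###############################.............
198 ...........###########################............
199 .....#......####
[... 764 characters left out ...]
......yy..#####.........................
214 ...............y.y..#####.........................
215 ...............yy...###...........................
216 .....................#............................
217 ............##y...................................
218 ............###...................................
219 ...........###....................................
220 ..........###.....................................
221 ##.......###......................................
222 #####...###.......................................
223 ####y#####........................................
224 ..##y####.........................................
225 ....####..........................................
```

The grip holds: opening 0.141 is 12 mm, at 49 N. Now I swing the bail up along its 105 mm arc.

```bash
python3 -m handwheel '[{"x":0,"y":-0.0008,"z":-0.008,"wx":0,"wy":0,"wz":0,"hand":0},{"x":0,"y":-0.0022,"z":-0.016,"wx":0,"wy":0,"wz":0,"hand":0},{"x":0,"y":-0.0042,"z":-0.024,"wx":0,"wy":0,"wz":0,"hand":0},{"x":0,"y":-0.007,"z":-0.032,"wx":0,"wy":0,"wz":0,"hand":0},{"x":0,"y":-0.010,"z":-0.0395,"wx":0,"wy":0,"wz":0,"hand":0},{"x":0,"y":-0.014,"z":-0.047,"wx":0,"wy":0,"wz":0,"hand":0},{"x":0,"y":-0.018,"z":-0.054,"wx":0,"wy":0,"wz":0,"hand":0},{"x":0,"y":-0.023,"z":-0.0605,"wx":0,"wy":0,"wz":0,"hand":0},{"x":0,"y":-0.0285,"z":-0.067,"wx":0,"wy":0,"wz":0,"hand":0},{"x":0,"y":-0.0345,"z":-0.0725,"wx":0,"wy":0,"wz":0,"hand":0}]' 50; python3 -m handwheel '[{"x":0,"y":-0.006,"z":-0.0053,"wx":0,"wy":0,"wz":0,"hand":0},{"x":0,"y":-0.013,"z":-0.010,"wx":0,"wy":0,"wz":0,"hand":0},{"x":0,"y":-0.020,"z":-0.014,"wx":0,"wy":0,"wz":0,"hand":0},{"x":0,"y":-0.0275,"z":-0.0175,"wx":0,"wy":0,"wz":0,"hand":0},{"x":0,"y":-0.035,"z":-0.0205,"wx":0,"wy":0,"wz":0,"hand":0},{"x":0,"y":-0.043,"z":-0.023,"wx":0,"wy":0,"wz":0,"hand":0},{"x":0,"y":-0.051,"z":-0.0245,"wx":0,"wy":0,"wz":0,"hand":0},{"x":0,"y":-0.059,"z":-0.0255,"wx":0,"wy":0,"wz":0,"hand":0},{"x":0,"y":-0.066,"z":-0.026,"wx":0,"wy":0,"wz":0,"hand":0},{"x":0,"y":-0.070,"z":-0.026,"wx":0,"wy":0,"wz":0,"hand":0}]' 50
python3 - <<'E'
from h import *
c=cams(); go(432,13,140)
a=np.hstack([c["scene"][1][110:260,220:370,::-1],c["top"][1][150:300,230:380,::-1]]); cv2.imwrite("pics/s6.png",cv2.resize(a,None,fx=2.6,fy=2.6,interpolation=cv2.INTER_CUBIC))
E
```

```text
clock: 8.3
eef_pos: [503.0, 32.9, 112.8]
eef_rot: [180.0, 0.0, 106.5]
force: [-0.7, -0.2, -1.4]
opening: 0.14
gripper_force: 48.8
clock: 9.55
eef_pos: [435.9, 13.0, 138.4]
eef_rot: [180.0, 0.0, 106.5]
force: [0.2, 0.4, -2.4]
opening: 0.134
gripper_force: 48.8
at [435.9  13.  138.4] [180.    0.  106.5] t 9.65 shift [ 0.0011 -0.0038 -0.0016] turn [ 0.      0.0001 -0.0002]
```

View pics/s6.png

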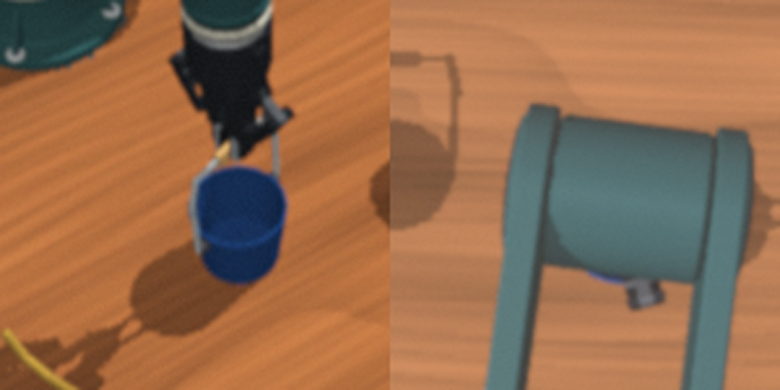

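The scene picture shows the bail standing upright, with the roller in the fingers at (225,150), above the pail, which is still on the bench. Next I lift, then carry it across.

```bash
python3 -m handwheel '[{"x":0,"y":0,"z":-0.003,"wx":0,"wy":0,"wz":0,"hand":0},{"x":0,"y":0,"z":-0.010,"wx":0,"wy":0,"wz":0,"hand":0},{"x":0,"y":0,"z":-0.021,"wx":0,"wy":0,"wz":0,"hand":0},{"x":0,"y":0,"z":-0.034,"wx":0,"wy":0,"wz":0,"hand":0},{"x":0,"y":0,"z":-0.047,"wx":0,"wy":0,"wz":0,"hand":0},{"x":0,"y":0,"z":-0.060,"wx":0,"wy":0,"wz":0,"hand":0},{"x":0,"y":0,"z":-0.071,"wx":0,"wy":0,"wz":0,"hand":0},{"x":0,"y":0,"z":-0.080,"wx":0,"wy":0,"wz":0,"hand":0},{"x":0,"y":0,"z":-0.085,"wx":0,"wy":0,"wz":0,"hand":0},{"x":0,"y":0,"z":-0.085,"wx":0,"wy":0,"wz":0,"hand":0}]' 60; python3 -m handwheel '[{"x":-0.003,"y":0,"z":0,"wx":0,"wy":0,"wz":0,"hand":0},{"x":-0.010,"y":-0.001,"z":0,"wx":0,"wy":0,"wz":0,"hand":0},{"x":-0.021,"y":-0.002,"z":0,"wx":0,"wy":0,"wz":0,"hand":0},{"x":-0.036,"y":-0.003,"z":0,"wx":0,"wy":0,"wz":0,"hand":0},{"x":-0.054,"y":-0.004,"z":0,"wx":0,"wy":0,"wz":0,"hand":0},{"x":-0.073,"y":-0.006,"z":0,"wx":0,"wy":0,"wz":0,"hand":0},{"x":-0.093,"y":-0.0075,"z":0,"wx":0,"wy":0,"wz":0,"hand":0},{"x":-0.113,"y":-0.009,"z":0,"wx":0,"wy":0,"wz":0,"hand":0},{"x":-0.133,"y":-0.0105,"z":0,"wx":0,"wy":0,"wz":0,"hand":0},{"x":-0.153,"y":-0.012,"z":0,"wx":0,"wy":0,"wz":0,"hand":0}]' 60; python3 -m handwheel '[{"x":-0.020,"y":-0.0015,"z":0,"wx":0,"wy":0,"wz":0,"hand":0},{"x":-0.040,"y":-0.003,"z":0,"wx":0,"wy":0,"wz":0,"hand":0},{"x":-0.060,"y":-0.0045,"z":0,"wx":0,"wy":0,"wz":0,"hand":0},{"x":-0.080,"y":-0.006,"z":0,"wx":0,"wy":0,"wz":0,"hand":0},{"x":-0.099,"y":-0.0075,"z":0,"wx":0,"wy":0,"wz":0,"hand":0},{"x":-0.117,"y":-0.009,"z":0,"wx":0,"wy":0,"wz":0,"hand":0},{"x":-0.134,"y":-0.0105,"z":0,"wx":0,"wy":0,"wz":0,"hand":0},{"x":-0.149,"y":-0.012,"z":0,"wx":0,"wy":0,"wz":0,"hand":0},{"x":-0.162,"y":-0.013,"z":0,"wx":0,"wy":0,"wz":0,"hand":0},{"x":-0.170,"y":-0.0135,"z":0,"wx":0,"wy":0,"wz":0,"hand":0}]' 60
python3 - <<'E'
from h import *
c=cams(); go(568,-284.5,223)
s=arm.observe()
for n in ("scene","top"):
    P=c[n][0]
    for X in (s["eef_pos"]+[0,0,39],[570,-284,222]):
        p=P@np.r_[X,1]; print(n,(p[:2]/p[2]).round(1))
a=np.hstack([c["scene"][1][180:330,150:300,::-1],c["top"][1][80:230,400:550,::-1]]); cv2.imwrite("pics/s7.png",cv2.resize(a,None,fx=2.6,fy=2.6,interpolation=cv2.INTER_CUBIC))
E
```

```text
clock: 10.9
eef_pos: [436.4, 13.1, 223.7]
eef_rot: [180.0, 0.0, 106.5]
force: [-0.4, -0.3, -4.4]
opening: 0.133
gripper_force: 60.8
clock: 12.15
eef_pos: [468.4, -138.6, 223.4]
eef_rot: [-180.0, 0.0, 106.5]
force: [-0.2, 0.2, -3.2]
opening: 0.133
gripper_force: 60.8
clock: 13.4
eef_pos: [503.7, -304.6, 223.3]
eef_rot: [-180.0, -0.0, 106.5]
force: [-0.0, 0.7, -2.9]
opening: 0.133
gripper_force: 60.8
at [ 503.6 -304.6  223.2] [-180.     0.   106.5] t 13.5 shift [0.001  0.0674 0.0002] turn [-0.0002  0.0001 -0.0006]
scene [191.3 232.2]
scene [219.1 261.1]
top [495.6 199.1]
top [477.  166.5]
```

View pics/s7.png

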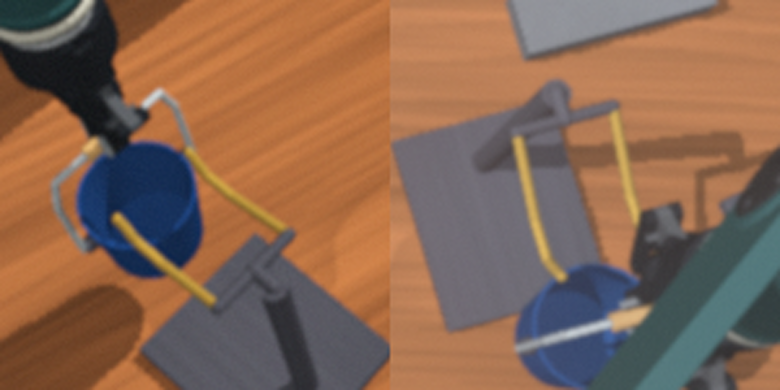

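The last picture shows the pail hanging from the gripper with the rod level. The crown's middle is at about full-frame (191,234), against a projection of (191,232), and the roller end in the top view matches to 1 px. The rod is above the prong tips on the -x side, so I move in over the prongs, then lower.

```bash
python3 -m handwheel '[{"x":0,"y":0.003,"z":0,"wx":0,"wy":0,"wz":0,"hand":0},{"x":0,"y":0.009,"z":0,"wx":0,"wy":0,"wz":0,"hand":0},{"x":0,"y":0.017,"z":0,"wx":0,"wy":0,"wz":0,"hand":0},{"x":0.001,"y":0.026,"z":0,"wx":0,"wy":0,"wz":0,"hand":0},{"x":0.001,"y":0.035,"z":0,"wx":0,"wy":0,"wz":0,"hand":0},{"x":0.001,"y":0.044,"z":0,"wx":0,"wy":0,"wz":0,"hand":0},{"x":0.001,"y":0.053,"z":0,"wx":0,"wy":0,"wz":0,"hand":0},{"x":0.001,"y":0.060,"z":0,"wx":0,"wy":0,"wz":0,"hand":0},{"x":0.001,"y":0.065,"z":0,"wx":0,"wy":0,"wz":0,"hand":0},{"x":0.001,"y":0.067,"z":0,"wx":0,"wy":0,"wz":0,"hand":0}]' 60; python3 -m handwheel '[{"x":0,"y":0,"z":0,"wx":0,"wy":0,"wz":0,"hand":0},{"x":0,"y":0,"z":0,"wx":0,"wy":0,"wz":0,"hand":0},{"x":0,"y":0,"z":0.003,"wx":0,"wy":0,"wz":0,"hand":0},{"x":0,"y":0,"z":0.009,"wx":0,"wy":0,"wz":0,"hand":0},{"x":0,"y":0,"z":0.016,"wx":0,"wy":0,"wz":0,"hand":0},{"x":0,"y":0,"z":0.023,"wx":0,"wy":0,"wz":0,"hand":0},{"x":0,"y":0,"z":0.029,"wx":0,"wy":0,"wz":0,"hand":0},{"x":0,"y":0,"z":0.033,"wx":0,"wy":0,"wz":0,"hand":0},{"x":0,"y":0,"z":0.034,"wx":0,"wy":0,"wz":0,"hand":0},{"x":0,"y":0,"z":0.034,"wx":0,"wy":0,"wz":0,"hand":0}]' 60; python3 -m handwheel '[{"x":0,"y":0,"z":0.001,"wx":0,"wy":0,"wz":0,"hand":0},{"x":0,"y":0,"z":0.002,"wx":0,"wy":0,"wz":0,"hand":0},{"x":0,"y":0,"z":0.003,"wx":0,"wy":0,"wz":0,"hand":0},{"x":0,"y":0,"z":0.004,"wx":0,"wy":0,"wz":0,"hand":0},{"x":0,"y":0,"z":0.004,"wx":0,"wy":0,"wz":0,"hand":0},{"x":0,"y":0,"z":0.004,"wx":0,"wy":0,"wz":0,"hand":0},{"x":0,"y":0,"z":0.004,"wx":0,"wy":0,"wz":0,"hand":0},{"x":0,"y":0,"z":0.004,"wx":0,"wy":0,"wz":0,"hand":0},{"x":0,"y":0,"z":0.004,"wx":0,"wy":0,"wz":0,"hand":0},{"x":0,"y":0,"z":0.004,"wx":0,"wy":0,"wz":0,"hand":0}]' 60
```

```text
clock: 14.75
eef_pos: [567.7, -283.7, 223.4]
eef_rot: [-180.0, -0.0, 106.5]
force: [0.1, -0.2, -2.9]
opening: 0.134
gripper_force: 60.8
clock: 16.0
eef_pos: [567.6, -283.9, 189.6]
eef_rot: [180.0, 0.0, 106.5]
force: [-0.5, -0.3, -3.1]
opening: 0.13
gripper_force: 60.8
clock: 17.25
eef_pos: [567.5, -283.8, 185.5]
eef_rot: [180.0, 0.0, 106.5]
force: [0.5, -0.2, -2.7]
opening: 0.134
gripper_force: 60.8
```

Still carrying about 3 N, so I keep lowering a little at a time.

```bash
python3 -m handwheel '[{"x":0,"y":0,"z":0.0005,"wx":0,"wy":0,"wz":0,"hand":0},{"x":0,"y":0,"z":0.001,"wx":0,"wy":0,"wz":0,"hand":0},{"x":0,"y":0,"z":0.0015,"wx":0,"wy":0,"wz":0,"hand":0},{"x":0,"y":0,"z":0.002,"wx":0,"wy":0,"wz":0,"hand":0},{"x":0,"y":0,"z":0.0025,"wx":0,"wy":0,"wz":0,"hand":0},{"x":0,"y":0,"z":0.003,"wx":0,"wy":0,"wz":0,"hand":0},{"x":0,"y":0,"z":0.003,"wx":0,"wy":0,"wz":0,"hand":0},{"x":0,"y":0,"z":0.003,"wx":0,"wy":0,"wz":0,"hand":0},{"x":0,"y":0,"z":0.003,"wx":0,"wy":0,"wz":0,"hand":0},{"x":0,"y":0,"z":0.003,"wx":0,"wy":0,"wz":0,"hand":0}]' 60
```

```text
clock: 18.5
eef_pos: [567.5, -283.8, 182.5]
eef_rot: [180.0, 0.0, 106.5]
force: [0.2, 0.5, -3.9]
opening: 0.132
gripper_force: 60.8
```

Run:
```python
from h import *
c=cams()
P,im=c["scene"]
for X in ([567.5,-284,222],[567.5+52*.284,-284-52*.959,222],[567.5-52*.284,-284+52*.959,222]):
    p=P@np.r_[X,1]; print((p[:2]/p[2]).round(1))
hsv=cv2.cvtColor(im,cv2.COLOR_RGB2HSV)
for r in range(234,292,1):
    print(r,"".join("w" if s_<60 and v>110 else "b" if 100<h<130 and s_>120 else "p" if (19<=h<=30 and s_>150 and v>100) else "y" if (17<=h<=26 and s_<150 and v>120) else "#" if s_<75 or v<50 else "." for h,s_,v in hsv[r,190:265].astype(int)))
```

```text
[218.5 260.2]
[198.9 278.6]
[237.2 242.7]
234 ##################################.........................................
235 ##################################.........................................
236 ##################################.........................................
237 ##################################.........................................
238 ##################################.........................................
239 ##################################.........................................
240 ##################################.........................................
241 ##################################.p............#..........................
242 ###################################.p.........#www.........................
243 .##################################..pp......#wwwww........................
244 ...#################################.pp.....wwwwwwww.......................
245 .....###############################.ppp...wwwww##www......................
246 ........############################.ppp..wwwww...#www.....................
247 ............##
[... 2881 characters left out ...]
#bbbb.#.ppppy.##bbbbbbbbbbbbbbbbbbbbbbb.###################.
284 .........ww....wbbbbb.#..ppppy.#bbbbbbbbbbbbbbbbbbbbb.#####################
285 .........ww....#bbbbbbb##.ppppy.#bbbbbbbbbbbbbbbbbbb.######################
286 .........ww#.....bbbbbbb.#.ppppyy#bbbbbbbbbbbbbbbbb.#######################
287 .........www....#bbbbbbbb.#.ppppyy#.bbbbbbbbbbbbbb.########################
288 .........www....#bbbbbbbbb.#.pppppy##bbbbbbbbbbbb.######.b.################
289 ..........ww#.....bbbbbbbbb.#.pppppy.#bbbbbbbbbb.######.bbb.###############
290 ..........ww#....#bbbbbbbbbbb##yppppyy#.bbbbbbb.######.bbbb.###############
291 ...........www.....bbbbbbbbbbb.#.pppppy##bbbbb.######.bbbbb.###############
```

The rod now crosses both prongs, with crown corners at (240,242) and (199,278) matching z ≈ 222, about 5–9 mm toward the tips. The force says it isn't seated yet. I'll shift 5 mm inward and keep lowering.

```bash
python3 -m handwheel '[{"x":0,"y":0.001,"z":0,"wx":0,"wy":0,"wz":0,"hand":0},{"x":0,"y":0.003,"z":0,"wx":0,"wy":0,"wz":0,"hand":0},{"x":0,"y":0.005,"z":0,"wx":0,"wy":0,"wz":0,"hand":0},{"x":0,"y":0.005,"z":0,"wx":0,"wy":0,"wz":0,"hand":0},{"x":0,"y":0.005,"z":0.0005,"wx":0,"wy":0,"wz":0,"hand":0},{"x":0,"y":0.005,"z":0.001,"wx":0,"wy":0,"wz":0,"hand":0},{"x":0,"y":0.005,"z":0.0015,"wx":0,"wy":0,"wz":0,"hand":0},{"x":0,"y":0.005,"z":0.0015,"wx":0,"wy":0,"wz":0,"hand":0},{"x":0,"y":0.005,"z":0.0015,"wx":0,"wy":0,"wz":0,"hand":0},{"x":0,"y":0.005,"z":0.0015,"wx":0,"wy":0,"wz":0,"hand":0}]' 60;python3 -m handwheel '[{"x":0,"y":0,"z":0.0005,"wx":0,"wy":0,"wz":0,"hand":0},{"x":0,"y":0,"z":0.001,"wx":0,"wy":0,"wz":0,"hand":0},{"x":0,"y":0,"z":0.0015,"wx":0,"wy":0,"wz":0,"hand":0},{"x":0,"y":0,"z":0.0015,"wx":0,"wy":0,"wz":0,"hand":0},{"x":0,"y":0,"z":0.0015,"wx":0,"wy":0,"wz":0,"hand":0},{"x":0,"y":0,"z":0.0015,"wx":0,"wy":0,"wz":0,"hand":0},{"x":0,"y":0,"z":0.0015,"wx":0,"wy":0,"wz":0,"hand":0},{"x":0,"y":0,"z":0.0015,"wx":0,"wy":0,"wz":0,"hand":0},{"x":0,"y":0,"z":0.0015,"wx":0,"wy":0,"wz":0,"hand":0},{"x":0,"y":0,"z":0.0015,"wx":0,"wy":0,"wz":0,"hand":0}]' 60; python3 -m handwheel '[{"x":0,"y":0,"z":0.0005,"wx":0,"wy":0,"wz":0,"hand":0},{"x":0,"y":0,"z":0.001,"wx":0,"wy":0,"wz":0,"hand":0},{"x":0,"y":0,"z":0.0015,"wx":0,"wy":0,"wz":0,"hand":0},{"x":0,"y":0,"z":0.0015,"wx":0,"wy":0,"wz":0,"hand":0},{"x":0,"y":0,"z":0.0015,"wx":0,"wy":0,"wz":0,"hand":0},{"x":0,"y":0,"z":0.0015,"wx":0,"wy":0,"wz":0,"hand":0},{"x":0,"y":0,"z":0.0015,"wx":0,"wy":0,"wz":0,"hand":0},{"x":0,"y":0,"z":0.0015,"wx":0,"wy":0,"wz":0,"hand":0},{"x":0,"y":0,"z":0.0015,"wx":0,"wy":0,"wz":0,"hand":0},{"x":0,"y":0,"z":0.0015,"wx":0,"wy":0,"wz":0,"hand":0}]' 60
```

```text
clock: 19.85
eef_pos: [572.6, -282.4, 181.9]
eef_rot: [179.9, 0.1, 106.5]
force: [0.0, 1.4, 4.3]
opening: 0.13
gripper_force: 61.7
clock: 21.1
eef_pos: [572.7, -282.5, 181.8]
eef_rot: [179.9, 0.1, 106.5]
force: [-1.6, 2.6, 8.3]
opening: 0.134
gripper_force: 62.1
clock: 22.35
eef_pos: [572.8, -282.5, 181.7]
eef_rot: [179.8, 0.2, 106.5]
force: [-2.4, 3.7, 11.6]
opening: 0.133
gripper_force: 62.5
```

Seated: the force reversed to +11.6 N with the height stopped at 182. I back off 3 mm, open gently, then withdraw straight up.

```bash
python3 -m handwheel '[{"x":0,"y":0,"z":-0.001,"wx":0,"wy":0,"wz":0,"hand":0},{"x":0,"y":0,"z":-0.002,"wx":0,"wy":0,"wz":0,"hand":0},{"x":0,"y":0,"z":-0.0035,"wx":0,"wy":0,"wz":0,"hand":0},{"x":0,"y":0,"z":-0.0035,"wx":0,"wy":0,"wz":0,"hand":0},{"x":0,"y":0,"z":-0.0035,"wx":0,"wy":0,"wz":0,"hand":0.15},{"x":0,"y":0,"z":-0.0035,"wx":0,"wy":0,"wz":0,"hand":0.2},{"x":0,"y":0,"z":-0.0035,"wx":0,"wy":0,"wz":0,"hand":0.25},{"x":0,"y":0,"z":-0.0035,"wx":0,"wy":0,"wz":0,"hand":0.35},{"x":0,"y":0,"z":-0.0035,"wx":0,"wy":0,"wz":0,"hand":0.45},{"x":0,"y":0,"z":-0.0035,"wx":0,"wy":0,"wz":0,"hand":0.5}]' 20;python3 -m handwheel '[{"x":0,"y":0,"z":0,"wx":0,"wy":0,"wz":0,"hand":0.5},{"x":0,"y":0,"z":0,"wx":0,"wy":0,"wz":0,"hand":0.5},{"x":0,"y":0,"z":-0.01,"wx":0,"wy":0,"wz":0,"hand":0.5},{"x":0,"y":0,"z":-0.02,"wx":0,"wy":0,"wz":0,"hand":0.5},{"x":0,"y":0,"z":-0.035,"wx":0,"wy":0,"wz":0,"hand":0.5},{"x":0,"y":0,"z":-0.05,"wx":0,"wy":0,"wz":0,"hand":0.5},{"x":0,"y":0,"z":-0.065,"wx":0,"wy":0,"wz":0,"hand":0.5},{"x":0,"y":0,"z":-0.085,"wx":0,"wy":0,"wz":0,"hand":0.5},{"x":0,"y":0,"z":-0.10,"wx":0,"wy":0,"wz":0,"hand":0.5},{"x":0,"y":0,"z":-0.10,"wx":0,"wy":0,"wz":0,"hand":0.5}]' 20
```

```text
clock: 23.6
eef_pos: [572.3, -282.5, 181.3]
eef_rot: [-180.0, 0.0, 106.5]
force: [-0.4, -0.0, 0.8]
opening: 0.496
gripper_force: 0.0
clock: 24.85
eef_pos: [572.9, -282.8, 283.7]
eef_rot: [179.9, 0.2, 106.5]
force: [0.8, 0.0, 0.7]
opening: 0.5
gripper_force: 0.0
```

Run:
```python
from h import *
import time
def blob(im,box):
    u0,u1,v0,v1=box; hsv=cv2.cvtColor(im,cv2.COLOR_RGB2HSV)[v0:v1,u0:u1].astype(int)
    b=(hsv[...,0]>100)&(hsv[...,0]<130)&(hsv[...,1]>120); ys,xs=np.nonzero(b); return (xs.mean()+u0).round(2),(ys.mean()+v0).round(2),len(xs)
for k in range(4):
    f=grab_frame("scene"); print(blob(f["pixels"],(185,270,240,340)))
P=f["mtx"]@np.c_[f["R"],f["t"]]; hsv=cv2.cvtColor(f["pixels"],cv2.COLOR_RGB2HSV)
for X in ([570,-284,222],[570+52*.284,-284-52*.959,222],[570-52*.284,-284+52*.959,222]):
    p=P@np.r_[X,1]; print((p[:2]/p[2]).round(1))
for r in range(238,322,2):
    print(r,"".join("w" if s_<60 and v>110 else "b" if 100<h<130 and s_>120 else "p" if (19<=h<=30 and s_>150 and v>100) else "y" if (17<=h<=26 and s_<150 and v>120) else "#" if s_<75 or v<50 else "." for h,s_,v in hsv[r,190:262].astype(int)))
print(arm.observe()["force"])
r0=cv2.imread("pics/scene0.png")[120:200,375:455].astype(int); print("red diff px",(abs(r0-f["pixels"][120:200,375:455,::-1].astype(int)).max(2)>40).sum())
```

```text
(np.float64(231.64), np.float64(286.23), 1337)
(np.float64(231.59), np.float64(286.23), 1335)
(np.float64(231.62), np.float64(286.21), 1337)
(np.float64(231.63), np.float64(286.25), 1338)
[219.1 261.1]
[199.4 279.5]
[237.8 243.6]
238 ....................####################................................
240 .....................################...................................
242 ......................##############p...................................
244 .......................############.ppp.........wwww....................
246 .......................##########....pppp.....wwwwwwww..................
248 ........................#######........pppyywwww.....www................
250 ...........................w.............wwwww........#ww...............
252 .......................................wwwwwy.pp.......ww#..............
254 ...................................yyyyyww....ppppp.....ww..............
256 .................................yyyyyyyy........ppppp..#ww.............
258 ...............................yyyyyyyy.............ppppyyy.............
260 ...................
[... 1715 characters left out ...]
bbbbbbbbbbbbbbbbbbb.############
306 ......................########.bbbbbbbbbbbbbbbbbbbbbbbbbb..#############
308 ....................############.bbbbbbbbbbbbbbbbbbbbbb.################
310 ..................################..bbbbbbbbbbbbbbbbb.##################
312 ................######################.....bbb....######################
314 ..............##########################################################
316 ................########################################################
318 ..................######################################################
320 ....................####################################################
[ 0.1135599  -0.20833838 -1.18332713]
red diff px 0
```

The pail hangs still: the blob drifts under 0.05 px. The crown's middle is at (220.5,261.7), against (219.1,261.1) for the seat. The gripper is clear and the red pail's pixels haven't changed, so I'm handing in.

```bash
python3 -c "
from bench import arm
print(arm.sign_off())"
```

```text
the job is handed in; nothing more can be done
None
```

The job is handed in, though no verdict came back: in the last images the blue pail hung at rest with its bail over both prongs, the gripper was clear above it, and the red pail had not moved.

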